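# Stop the coasting turntable at its index mark

## Robot

A 6-joint arm with a two-finger parallel gripper is mounted at the origin on the work surface; the furniture and walls round the work are solid. World frame = base frame: x ahead of the robot, y to its left, z up, the work surface at z = 0. Lengths are in m, angles in rad, forces in N, time in s.
With the tool pointing down it reaches from about 0.4 to 0.825 m from the base axis. Payload 7 kg.
Tool frame: the origin (TCP) lies at the very end of the fingers, on their centre line; the grasp point (between the pads) lies 19 mm behind it; z points along the fingers, y is the line along which they close (so a half turn about z gives the same grasp; the last joint's range is limited). The gripper opens to 88 mm and grips with 3 to 60 N. Pads are 19 mm wide; open, the fingers measure 130 mm over their backs; the gripper's body (78 mm by 193 mm) begins 47 mm behind the grasp point.
Start: joints at [-0.83, 0.359, 0.012, 0, -1.224, -0.288], TCP at [0.295, -0.607, 0.227] pointing down, gripper open.
Joint ranges: [-3.07, 3.07], [-1.43, 2.12], [-1.02, 1.25], [-3.03, 1.67], [-3.05, -0], [-3.03, 3.03]. Speed limits (rad/s): [2.39, 2.39, 3.01, 3.14, 3.14, 3.14].

## Interface

Orientations are given as [roll, pitch, yaw] about the fixed x, y, z axes, in that order (R = Rz(yaw) Ry(pitch) Rx(roll)).
In Python, from station import arm gives the robot as it stands. The module is installed in compiled form; this text tells all that it offers.
- The arm moves only by the shell command python3 -m crank 'ROWS' [FORCE]. ROWS is JSON, a list of rows, each an object of numbers: "dx", "dy", "dz": the shift along the world's x, y, z in m; "twist": the turn about the world's z in degrees; "grip": the opening, from -1 (shut) to 1 (fully open). A call has exactly 5 rows; each row is the pose to reach, as a shift and turn from the pose commanded when the call began; what a row does not reach only later rows make up. A row lasts 1/12 s, in which the tool goes at most 41.7 mm and 7.16 degrees, less where a joint would pass 70% of its speed; a pose out of reach is approached as far as the arm can. A call with a gripper value outside its range is refused whole. The fingers move at their own pace and stop on an object; FORCE is the grip in N (left out, the last holds). Time passes only in rows, so rows that repeat a pose let the fingers close, or fill a call up. It gives the time, the measured TCP pose, the force, the opening and the grip force at its end, in the units of the state.
- arm.get_state(): the state, without advancing time (a new reading comes with each control period).
- arm.grab_frame(name): name is "scene" or "side" or "wrist"; returns the picture (400x640x3 uint8, red, green, blue); there is no depth.
- arm.get_calibration(name): a dict with "fx", "fy", "cx", "cy" (pixels), "cam_to_world" (4x4, takes a point from camera to world coordinates); the wrist camera has in their place "tool_from_camera" (4x4, takes a point from camera to tool coordinates, whose origin is the TCP and whose axes are the flange's). Camera axes: x right, y down, z forward; pixel columns grow to the right and rows downward; lengths in m; the calibration is good to about 2 mm. A picture is of the moment at which its call begins: read the wrist's pose just before it. get_calibration takes no time and is no camera call.
- arm.job_done(): hands the job in; it is judged then, once.
The state is a dict: "t": time; "q": joint angles; "qd": joint speeds; "joint_efforts": joint torques, N m; "eef_pos": TCP position; "ee_rot": TCP orientation; "force": force on the tool from outside, world axes, zero at the start; "moment": the same for the moment, N m; "width": finger opening in m; "gripper_force": force on a finger pad.
Only numpy, scipy, OpenCV 4.12 (cv2) and the standard library are available. Lean on these libraries where they do the work, as an engineer would, in place of code of your own. Each camera call takes 0.05 s, during which the arm holds its last target. There are 200 camera calls.

## Task

The round steel faceplate of the small welding turntable is coasting freely. Slow it by a gentle touch while it is still turning and bring it to rest so that its orange-ringed hole lies in the slot between the two prongs of the fixed yellow index fork (not one of the three plain holes), then take the hand away and leave it standing still there.

Things in the scene. Friction and masses are not known exactly. Their poses are not given: they have to be found in the camera images.
- faceplate: The wheel: level steel disc, 230 mm across, 12 mm thick, 4.5 kg, on a blue stand. Origin on its axis at the underside, 80 mm above the table; flat bare top 12 mm above that. Dark hub 48 mm wide, 11 mm high. Four 16 mm holes 92 mm from the axis, 90 degrees apart, one ringed orange (31 mm across); x points to it, z up. It coasts anticlockwise seen from above.
- index_hole (a point): Centre of the orange-ringed hole at the disc's top, 92 mm from the axis, going round with it: at 1 to 2.5 rad/s at first, halving about every 15 s, on a nearly frictionless bearing. A few N of rubbing stop it in a fraction of a second and it then stays put; a fingertip pressed lightly on the face and moved along an arc carries it round by friction, with some slip.
- slot (a point): Middle of the fixed yellow fork's slot, 92 mm from the disc's axis, 20 mm above its face; x points outward. The post stands outside the rim on the side away from the robot; two prongs (15 mm wide, tops 112 mm above the table) reach over the rim to 75 mm from the axis, 30 mm apart. Keep the fingers clear of it.

How it is judged:
On the way:
1. the fingers touch the faceplate while it is still turning (faster than 0.1 rad/s) (contact force between the fingers and faceplate above 0.2 N and angular speed of faceplate above 0.1 rad/s).
At the end, for the whole second after the job is handed in: The centre of the orange-ringed hole is within 16 mm (about 10 degrees) of the middle of the fork's slot seen from above, the faceplate stands still (under 0.03 rad/s) and nothing touches it (horizontal distance between index_hole and slot below 0.016 m and angular speed of faceplate below 0.03 rad/s and contact force between anything else and faceplate below 0.1 N).
It fails at once if the faceplate is pressed or struck harder than 50 N (contact force between anything else and faceplate above 50 N).
It also fails if it takes over 56 s, if anything falls off the work surface, if the arm or the gripper's body presses on something with over 40 N, if the wrist force passes 120 N, or if a joint passes its speed limit or range.

## Working session

There is one attempt and no reset: what is moved stays moved. The work goes in short steps, Python scripts to look and compute and a shell command to move; the robot and the scene stay as the last step left them, time stands still between calls to the robot, and variables do not carry over. Pictures are saved under pics/ and viewed, at most 10 in all, crops included, and the job is handed in when it is done.

```bash
mkdir -p pics
python3 - <<'E'
from station import arm
import cv2,numpy as np
print(arm.get_state())
for n in("scene","side"):
    im=arm.grab_frame(n); cv2.imwrite(f"pics/{n}0.png",im[...,::-1]); 
    c=arm.get_calibration(n); print(n,c)
a=cv2.imread("pics/scene0.png");b=cv2.imread("pics/side0.png")
cv2.imwrite("pics/both.png",cv2.resize(np.vstack([a,b]),(480,600)))
E
```

```text
{'t': 0.0, 'q': array([-8.29905323e-01,  3.59383621e-01,  1.10561120e-02, -3.42929417e-04,
       -1.22411952e+00, -2.88113550e-01]), 'qd': array([ 0.0005298 , -0.00030999,  0.00076966, -0.00037194, -0.00020241,
       -0.00027011]), 'joint_efforts': array([-1.56618033e-03, -5.82715523e+01,  2.93035895e+01,  6.99687347e+00,
        6.42518105e-03, -1.58084058e-04]), 'eef_pos': array([ 0.29504965, -0.60654605,  0.22562492]), 'ee_rot': array([ 3.13991838e+00, -1.59993128e-04, -2.68893185e+00]), 'force': array([-0.78923062, -0.2378268 ,  0.69694028]), 'moment': array([-0.00449925,  0.01349042, -0.00071482]), 'gripper_force': 0.0, 'width': 0.08771566908415884}
scene {'fx': 437.7696516335492, 'fy': 437.7696516335492, 'cx': 322.50566671092866, 'cy': 195.81583061253636, 'cam_to_world': array([[-0.83896507, -0.33476768,  0.42903172,  0.23678893],
       [-0.54381678,  0.4867501 , -0.68362098,  0.59778335],
       [ 0.02002298, -0.80684877, -0.59041862,  0.62974612],
       [ 0.        ,  0.        ,  0.        ,  1.        ]])}
side {'fx': 373.21584446804997, 'fy': 373.21584446804997, 'cx': 317.14825582858236, 'cy': 199.3102221026365, 'cam_to_world': array([[-0.99042931, -0.07467391,  0.1160758 ,  0.50067642],
       [-0.13790442,  0.50085082, -0.85447693,  0.73535707],
       [ 0.00567048, -0.86230636, -0.5063552 ,  0.58668398],
       [ 0.        ,  0.        ,  0.        ,  1.        ]])}
```

View pics/scene0.png

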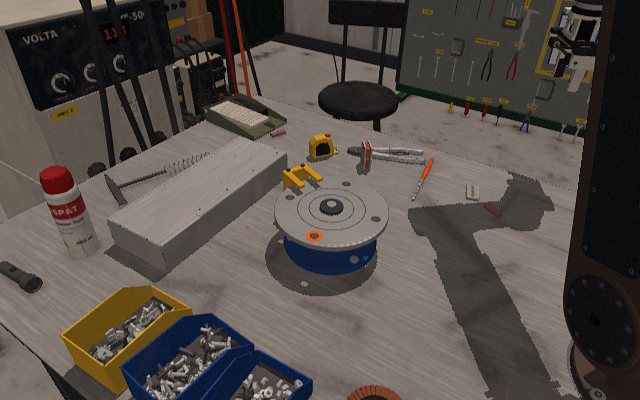

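View pics/side0.png

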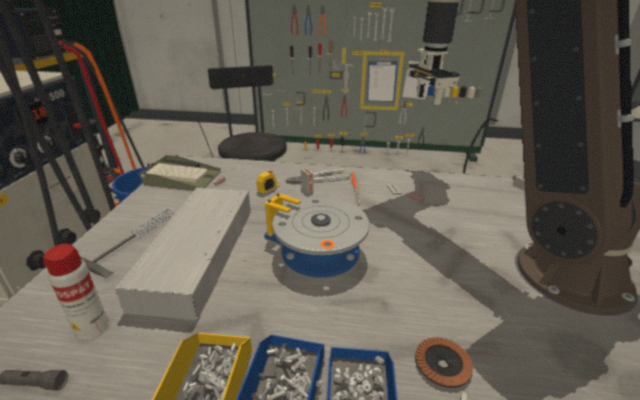

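The scene view shows the disc at about (331,212), its hub at (331,207), the orange ring at (314,236) and the yellow fork at about (300,178). In the side view the ring is at (327,244) and the fork at about (281,212).

```bash
cat > h.py <<'E'
from station import arm
import cv2,numpy as np
CAL={n:arm.get_calibration(n) for n in("scene","side")}
def cast(n,uv,z):
    c=CAL[n];uv=np.atleast_2d(uv).astype(float)
    d=np.c_[(uv[:,0]-c["cx"])/c["fx"],(uv[:,1]-c["cy"])/c["fy"],np.ones(len(uv))]@c["cam_to_world"][:3,:3].T
    o=c["cam_to_world"][:3,3]
    return (o+d*((z-o[2])/d[:,2])[:,None])[:,:2]
ROI={"scene":(265,165,130,110),"side":(255,190,125,85)}
def masks(n,im):
    x,y,w,h=ROI[n];hsv=cv2.cvtColor(im,cv2.COLOR_RGB2HSV);m=np.zeros(im.shape[:2],np.uint8);m[y:y+h,x:x+w]=1
    o=cv2.inRange(hsv,(5,170,120),(16,255,255))*m
    ye=cv2.inRange(hsv,(18,150,80),(32,255,255))*m
    return o,ye
def orange(n):
    t=arm.get_state()["t"];im=arm.grab_frame(n);o,_=masks(n,im)
    ys,xs=np.nonzero(o)
    if len(xs)<8:return t,None,len(xs)
    # rim of blob -> plane points -> circle centre
    c=max(cv2.findContours(o,cv2.RETR_EXTERNAL,cv2.CHAIN_APPROX_NONE)[0],key=cv2.contourArea)
    p=cast(n,c.reshape(-1,2),0.092)
    return t,np.array(cv2.minEnclosingCircle(p.astype(np.float32))[0]),len(xs)
E
python3 - <<'E'
from h import *
for i in range(4):
    for n in("scene","side"):print(n,orange(n))
for n in("scene","side"):
    im=cv2.imread(f"pics/{n}0.png")[...,::-1].copy();o,ye=masks(n,im);x,y,w,h=ROI[n]
    g=cv2.cvtColor(im,cv2.COLOR_RGB2GRAY)
    sub=np.zeros_like(g);sub[y+15:y+h,x:x+w]=(g[y+15:y+h,x:x+w]<60)*255
    k,_,st,ce=cv2.connectedComponentsWithStats(sub)
    for s,c in zip(st,ce):
        if 30<s[4]<3000:print(n,"dark",s,c,cast(n,c,0.098))
    ys,xs=np.nonzero(ye);print(n,"yellow",len(xs),xs.min(),xs.max(),ys.min(),ys.max())
    crop=im[y:y+h,x:x+w][:,:,::-1];cv2.imwrite(f"pics/c_{n}.png",cv2.resize(crop,None,fx=5,fy=5,interpolation=2))
E
```

```text
scene (0.1, array([0.55817705, 0.0845077 ]), 104)
side (0.15, array([0.55118746, 0.08027276]), 45)
scene (0.2, array([0.5430187 , 0.07674769]), 107)
side (0.25, array([0.53634185, 0.07047385]), 45)
scene (0.3, array([0.52852583, 0.06533437]), 104)
side (0.35, array([0.52265108, 0.05845292]), 43)
scene (0.4, array([0.5158568 , 0.05095104]), 106)
side (0.45, array([0.51177257, 0.0416103 ]), 37)
scene dark [320 199  23  17 243] [330.88888889 207.70781893] [[0.58772626 0.00620316]]
scene dark [ 265  234  112   41 2380] [323.62857143 258.16638655] [[0.52268454 0.13358751]]
scene yellow 554 283 322 165 190
side dark [266 236  12   6  33] [272.12121212 238.06060606] [[0.68729128 0.0916353 ]]
side dark [ 282  246   76   29 1267] [319.3504341  262.61168114] [[0.57373899 0.1584864 ]]
side yellow 489 259 299 190 234
```

View pics/c_scene.png

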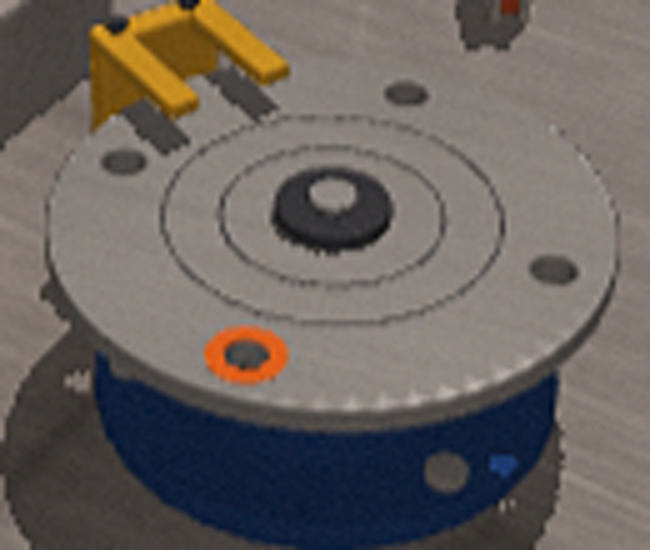

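View pics/c_side.png

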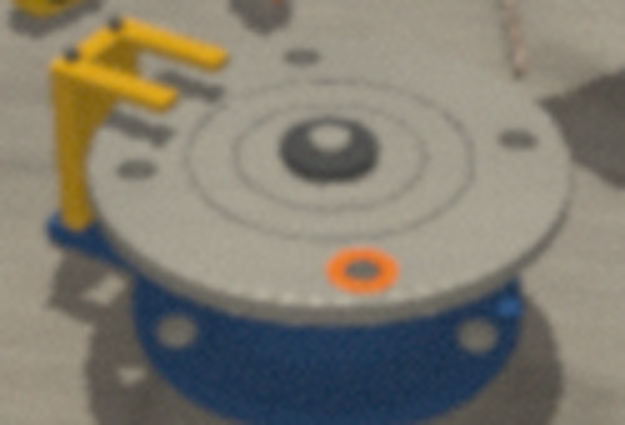

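The scene crop shows the prong tips at full-frame pixels of about (301,186) and (319,180). In the side crop they are at about (288,210) and (298,202). The hub and all four holes are clear in both crops.

```bash
cat >> h.py <<'E'
from scipy.optimize import least_squares
def circ(P):
    return least_squares(lambda c:np.hypot(*(P-c).T)-.092,P.mean(0)+[.05,0]).x
E
python3 - <<'E'
from h import *
P=np.array([[.55818,.08451],[.55119,.08027],[.54302,.07675],[.53634,.07047],[.52853,.06533],[.52265,.05845],[.51586,.05095],[.51177,.04161]])
print(circ(P),circ(P[::2]),circ(P[1::2]))
for n,x,y,tips,b,el in(("scene",265,165,[(176,103),(268,73)],[(117,24),(188,3)],(331,265)),("side",255,190,[(158,98),(212,59)],[(71,53),(117,22)],0)):
    T=cast(n,np.array(tips)/5.+[x,y],.112);B=cast(n,np.array(b)/5.+[x,y],.112);print(n,T,B,T.mean(0),B.mean(0))
    for c in([.588,.005],):
        for v in(T,B):d=v.mean(0)-c;print(np.hypot(*d),np.degrees(np.arctan2(d[1],d[0])))
# groove ellipse (outer) centre, z=.092
for n,L in(("scene",[(162,217),(503,227),(335,117),(340,324)]),("side",[(188,158),(472,160),(331,82),(330,240)])):
    x,y=ROI[n][:2];p=cast(n,np.array(L)/5.+[x,y],.092);print(n,p.mean(0),cv2.minEnclosingCircle(p.astype(np.float32)))
x,y=ROI["side"][:2];print("hubside",cast("side",np.array([330,150])/5.+[x,y],.098))
for i in range(3):
    t,p,k=orange("scene");print(t,p,k)
E
```

```text
[ 0.59255477 -0.00127504] [ 0.59179221 -0.0012231 ] [ 0.59260805 -0.00193899]
scene [[ 0.67042901 -0.00555355]
 [ 0.65130823 -0.04562437]] [[ 0.72623107 -0.04001922]
 [ 0.71069781 -0.07157458]] [ 0.66086862 -0.02558896] [ 0.71846444 -0.0557969 ]
0.07902860960830983 -22.771806085765764
0.14393482427209167 -24.98568989545365
side [[ 0.675205   -0.00663005]
 [ 0.65629422 -0.04635755]] [[ 0.72687828 -0.04175155]
 [ 0.7112841  -0.07565769]] [ 0.66574961 -0.0264938 ] [ 0.71908119 -0.05870462]
0.0838860050957672 -22.05124377116662
0.1457414045114217 -25.919455798171164
scene [0.58832706 0.00078217] ((0.5901533365249634, -0.0003213619638700038), 0.0683773010969162)
side [0.59053867 0.00231773] ((0.5908251404762268, 0.0012048461940139532), 0.06757666915655136)
hubside [[0.5903827  0.00499027]]
0.5 [0.50652862 0.03318591] 95
0.55 [0.50313276 0.02374552] 95
0.6 [0.50111246 0.01308515] 99
```

```bash
python3 -m crank '[{"dx":0.018,"dy":0.037,"grip":-1},{"dx":0.036,"dy":0.074,"grip":-1},{"dx":0.054,"dy":0.112,"grip":-1},{"dx":0.072,"dy":0.149,"grip":-1},{"dx":0.089,"dy":0.186,"grip":-1}]' 10
python3 -m crank '[{"dx":0.018,"dy":0.037,"grip":-1},{"dx":0.036,"dy":0.074,"grip":-1},{"dx":0.054,"dy":0.112,"grip":-1},{"dx":0.072,"dy":0.149,"grip":-1},{"dx":0.089,"dy":0.186,"grip":-1}]'
python3 -m crank '[{"dx":0.018,"dy":0.037,"dz":-0.015,"grip":-1},{"dx":0.036,"dy":0.074,"dz":-0.03,"grip":-1},{"dx":0.054,"dy":0.112,"dz":-0.045,"grip":-1},{"dx":0.072,"dy":0.149,"dz":-0.06,"grip":-1},{"dx":0.09,"dy":0.187,"dz":-0.075,"grip":-1}]'
python3 -m crank '[{"dz":-0.012,"grip":-1},{"dz":-0.024,"grip":-1},{"dz":-0.03,"grip":-1},{"dz":-0.03,"grip":-1},{"dz":-0.03,"grip":-1}]'
```

```text
invalid input at $[0]: expected keys dx, dy, dz, twist, grip
invalid input at $[0]: expected keys dx, dy, dz, twist, grip
invalid input at $[0]: expected keys dx, dy, dz, twist, grip
invalid input at $[0]: expected keys dx, dy, dz, twist, grip
```

```bash
python3 -m crank '[{"dx":0.018,"dy":0.037,"dz":0,"twist":0,"grip":-1},{"dx":0.036,"dy":0.074,"dz":0,"twist":0,"grip":-1},{"dx":0.054,"dy":0.112,"dz":0,"twist":0,"grip":-1},{"dx":0.072,"dy":0.149,"dz":0,"twist":0,"grip":-1},{"dx":0.089,"dy":0.186,"dz":0,"twist":0,"grip":-1}]' 10
python3 -m crank '[{"dx":0.018,"dy":0.037,"dz":0,"twist":0,"grip":-1},{"dx":0.036,"dy":0.074,"dz":0,"twist":0,"grip":-1},{"dx":0.054,"dy":0.112,"dz":0,"twist":0,"grip":-1},{"dx":0.072,"dy":0.149,"dz":0,"twist":0,"grip":-1},{"dx":0.089,"dy":0.186,"dz":0,"twist":0,"grip":-1}]'
python3 -m crank '[{"dx":0.018,"dy":0.037,"dz":-0.015,"twist":0,"grip":-1},{"dx":0.036,"dy":0.074,"dz":-0.03,"twist":0,"grip":-1},{"dx":0.054,"dy":0.112,"dz":-0.045,"twist":0,"grip":-1},{"dx":0.072,"dy":0.149,"dz":-0.06,"twist":0,"grip":-1},{"dx":0.09,"dy":0.187,"dz":-0.075,"twist":0,"grip":-1}]'
python3 -m crank '[{"dx":0,"dy":0,"dz":-0.012,"twist":0,"grip":-1},{"dx":0,"dy":0,"dz":-0.024,"twist":0,"grip":-1},{"dx":0,"dy":0,"dz":-0.03,"twist":0,"grip":-1},{"dx":0,"dy":0,"dz":-0.03,"twist":0,"grip":-1},{"dx":0,"dy":0,"dz":-0.03,"twist":0,"grip":-1}]'
```

```text
t: 1.07
eef_pos: [0.3847, -0.4193, 0.2267]
ee_rot: [-3.141, 0.0, -2.689]
force: [0.5, 1.5, 0.6]
width: 0.0595
gripper_force: 0.0
t: 1.48
eef_pos: [0.4739, -0.233, 0.227]
ee_rot: [-3.141, 0.001, -2.689]
force: [1.7, 0.0, 0.9]
width: 0.0265
gripper_force: 0.0
t: 1.9
eef_pos: [0.5589, -0.0565, 0.1555]
ee_rot: [-3.141, 0.001, -2.688]
force: [1.0, -1.1, -0.1]
width: 0.001
gripper_force: 0.0
t: 2.32
eef_pos: [0.5583, -0.0588, 0.126]
ee_rot: [-3.141, -0.0, -2.689]
force: [0.2, -0.5, -0.0]
width: 0.0006
gripper_force: 0.0
```

```bash
python3 -m crank '[{"dx":0.002,"dy":0.004,"dz":-0.008,"twist":0,"grip":-1},{"dx":0.005,"dy":0.009,"dz":-0.016,"twist":0,"grip":-1},{"dx":0.005,"dy":0.009,"dz":-0.024,"twist":0,"grip":-1},{"dx":0.005,"dy":0.009,"dz":-0.028,"twist":0,"grip":-1},{"dx":0.005,"dy":0.009,"dz":-0.030,"twist":0,"grip":-1}]'
python3 -m crank '[{"dx":0,"dy":0,"dz":-0.0005,"twist":0,"grip":-1},{"dx":0,"dy":0,"dz":-0.001,"twist":0,"grip":-1},{"dx":0,"dy":0,"dz":-0.0015,"twist":0,"grip":-1},{"dx":0,"dy":0,"dz":-0.002,"twist":0,"grip":-1},{"dx":0,"dy":0,"dz":-0.0025,"twist":0,"grip":-1}]'
python3 - <<'E'
from h import *
print(arm.get_state()["force"])
for i in range(3):
    t,p,k=orange("scene");print(t,p,k,p is not None and np.degrees(np.arctan2(p[1]-0,p[0]-.591)))
E
```

```text
t: 2.73
eef_pos: [0.5627, -0.0496, 0.0946]
ee_rot: [3.141, -0.002, -2.689]
force: [-0.0, -0.0, 0.2]
width: 0.0004
gripper_force: 0.0
t: 3.15
eef_pos: [0.5634, -0.0495, 0.0935]
ee_rot: [-3.141, 0.0, -2.689]
force: [0.2, 0.3, -0.6]
width: 0.0007
gripper_force: 0.0
[ 0.21077125  0.27486135 -0.62032645]
3.15 [0.50647271 0.03273719] 80 158.82874921507707
3.2 [0.50348669 0.02319017] 81 165.15829423217315
3.25 [0.501055   0.01158953] 90 172.65781685865448
```

```bash
python3 -m crank '[{"dx":0,"dy":0,"dz":-0.0005,"twist":0,"grip":-1},{"dx":0,"dy":0,"dz":-0.001,"twist":0,"grip":-1},{"dx":0,"dy":0,"dz":-0.0015,"twist":0,"grip":-1},{"dx":0,"dy":0,"dz":-0.0020,"twist":0,"grip":-1},{"dx":0,"dy":0,"dz":-0.0020,"twist":0,"grip":-1}]'
python3 - <<'E'
from h import *
print(arm.get_state()["force"])
for n in("scene","side","scene"):
    t,p,k=orange(n);print(t,p,k,p is not None and np.degrees(np.arctan2(p[1]-0,p[0]-.591)))
E
```

```text
t: 3.72
eef_pos: [0.5649, -0.0495, 0.0922]
ee_rot: [-3.14, 0.003, -2.688]
force: [3.4, -2.3, 4.6]
width: 0.0007
gripper_force: 2.6
[ 3.41678362 -2.28237153  4.63919938]
3.7167 [ 0.52132225 -0.06048981] 71 -139.0375513007144
3.7667 [ 0.52961922 -0.06355882] 24 -134.00127800746094
3.8167 [ 0.52220947 -0.06125954] 66 -138.31420606686785
```

```bash
python3 -m crank '[{"dx":0.0017,"dy":-0.0011,"dz":0,"twist":0,"grip":-1},{"dx":0.0048,"dy":-0.0026,"dz":0,"twist":0,"grip":-1},{"dx":0.0085,"dy":-0.0041,"dz":0,"twist":0,"grip":-1},{"dx":0.0123,"dy":-0.0053,"dz":0,"twist":0,"grip":-1},{"dx":0.0161,"dy":-0.0063,"dz":0,"twist":0,"grip":-1}]'
python3 - <<'E'
from h import *
print(arm.get_state()["force"])
for n in("scene","side","scene"):
    t,p,k=orange(n);print(t,p,k,p is not None and np.degrees(np.arctan2(p[1]-0,p[0]-.591)))
E
```

```text
t: 4.28
eef_pos: [0.5799, -0.0557, 0.0921]
ee_rot: [-3.141, 0.001, -2.688]
force: [-0.6, 0.3, 8.2]
width: 0.0007
gripper_force: 4.2
[-0.56993818  0.25189353  8.23023265]
4.2833 [ 0.54127151 -0.07829385] 55 -122.42175081480141
4.3333 [ 0.53705597 -0.07946932] 13 -124.16878622229804
4.3833 [ 0.54580218 -0.0811883 ] 54 -119.10484712481065
```

```bash
python3 -m crank '[{"dx":0.004,"dy":-0.0006,"dz":0,"twist":0,"grip":-1},{"dx":0.0079,"dy":-0.0011,"dz":0,"twist":0,"grip":-1},{"dx":0.0119,"dy":-0.0012,"dz":0,"twist":0,"grip":-1},{"dx":0.0159,"dy":-0.0011,"dz":0,"twist":0,"grip":-1},{"dx":0.0198,"dy":-0.0006,"dz":0,"twist":0,"grip":-1}]'
python3 -m crank '[{"dx":0.004,"dy":0.0006,"dz":0,"twist":0,"grip":-1},{"dx":0.0078,"dy":0.0016,"dz":0,"twist":0,"grip":-1},{"dx":0.0116,"dy":0.0028,"dz":0,"twist":0,"grip":-1},{"dx":0.0144,"dy":0.0039,"dz":0,"twist":0,"grip":-1},{"dx":0.0153,"dy":0.0043,"dz":0,"twist":0,"grip":-1}]'
python3 - <<'E'
from h import *
print(arm.get_state()["force"])
for n in("scene","side","scene"):
    t,p,k=orange(n);print(t,p,k,p is not None and np.degrees(np.arctan2(p[1]-0,p[0]-.591)))
cv2.imwrite("pics/s2.png",arm.grab_frame("scene")[120:300,220:460,::-1].repeat(3,0).repeat(3,1))
E
```

```text
t: 4.85
eef_pos: [0.5997, -0.0564, 0.0921]
ee_rot: [-3.141, 0.001, -2.689]
force: [-1.2, -0.3, 8.3]
width: 0.0008
gripper_force: 4.2
t: 5.27
eef_pos: [0.6158, -0.0516, 0.0921]
ee_rot: [-3.141, 0.002, -2.688]
force: [2.0, 0.9, 6.5]
width: 0.0005
gripper_force: 3.2
[2.00383283 0.88275853 6.51480378]
5.2667 [ 0.59393966 -0.0960625 ] 20 -88.24720706013903
5.3167 None 0 False
5.3667 [ 0.59482229 -0.09545409] 21 -87.70691851670927
```

View pics/s2.png

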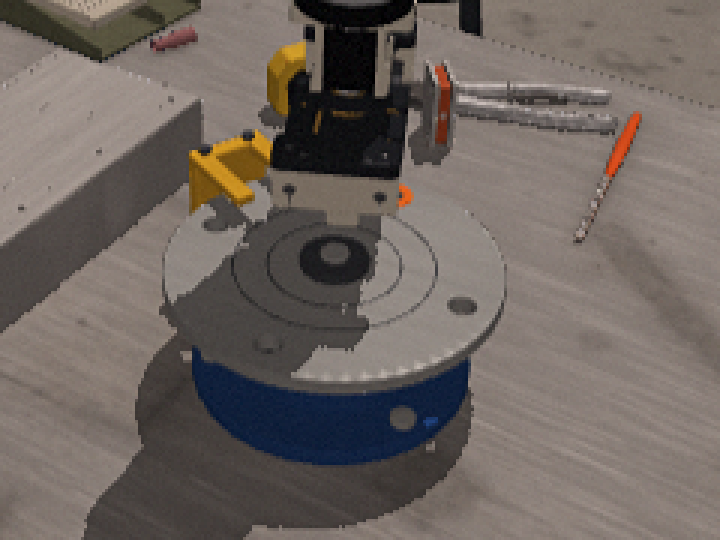

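The crop shows the ring mostly hidden behind the fingers, with a sliver at crop (405,196). The plain holes are at crop (462,306), (268,343) and (217,225). I'll lift, swing back and re-measure.

```bash
python3 -m crank '[{"dx":0,"dy":0,"dz":0.003,"twist":0,"grip":-1},{"dx":0,"dy":0,"dz":0.012,"twist":0,"grip":-1},{"dx":-0.015,"dy":0,"dz":0.015,"twist":0,"grip":-1},{"dx":-0.035,"dy":0,"dz":0.015,"twist":0,"grip":-1},{"dx":-0.053,"dy":0.002,"dz":0.015,"twist":0,"grip":-1}]'
python3 - <<'E'
from h import *
for c in((462,306),(268,343),(217,225)):
    p=cast("scene",np.array(c)/3.+[220,120],.092)[0]-[.591,0];print(np.hypot(*p),np.degrees(np.arctan2(p[1],p[0])))
print(arm.get_state()["force"])
for n in("scene","side","scene"):
    t,p,k=orange(n);print(t,p,k,p is not None and np.degrees(np.arctan2(p[1]-0,p[0]-.591)))
E
```

```text
t: 5.88
eef_pos: [0.5601, -0.0502, 0.1062]
ee_rot: [3.141, -0.001, -2.69]
force: [-0.5, 0.4, 0.0]
width: 0.0009
gripper_force: 0.0
0.0924411850789868 -174.17084654414717
0.0910238065336427 95.75858428381532
0.09025820583286398 5.300292622273366
[-0.48524579  0.36638229  0.01863752]
5.8833 None 0 False
5.9333 [ 0.60458106 -0.0947082 ] 17 -81.83947634648706
5.9833 None 0 False
```

```bash
python3 -m crank '[{"dx":0,"dy":0,"dz":-0.008,"twist":0,"grip":-1},{"dx":0,"dy":0,"dz":-0.0115,"twist":0,"grip":-1},{"dx":0,"dy":0,"dz":-0.013,"twist":0,"grip":-1},{"dx":0,"dy":0,"dz":-0.014,"twist":0,"grip":-1},{"dx":0,"dy":0,"dz":-0.015,"twist":0,"grip":-1}]'
python3 -m crank '[{"dx":0.0017,"dy":-0.0006,"dz":0,"twist":0,"grip":-1},{"dx":0.0044,"dy":-0.002,"dz":0,"twist":0,"grip":-1},{"dx":0.0081,"dy":-0.0037,"dz":0,"twist":0,"grip":-1},{"dx":0.0119,"dy":-0.0051,"dz":0,"twist":0,"grip":-1},{"dx":0.0158,"dy":-0.0062,"dz":0,"twist":0,"grip":-1}]'
python3 -m crank '[{"dx":0.0039,"dy":-0.0008,"dz":0,"twist":0,"grip":-1},{"dx":0.0079,"dy":-0.0014,"dz":0,"twist":0,"grip":-1},{"dx":0.012,"dy":-0.0017,"dz":0,"twist":0,"grip":-1},{"dx":0.016,"dy":-0.0017,"dz":0,"twist":0,"grip":-1},{"dx":0.0201,"dy":-0.0014,"dz":0,"twist":0,"grip":-1}]'
python3 - <<'E'
from h import *
print(arm.get_state()["force"])
im=arm.grab_frame("scene")
cv2.imwrite("pics/s3.png",im[120:300,220:460,::-1].repeat(3,0).repeat(3,1))
E
```

```text
t: 6.45
eef_pos: [0.5624, -0.0507, 0.0919]
ee_rot: [-3.14, -0.0, -2.688]
force: [-3.0, -3.2, 15.8]
width: 0.0009
gripper_force: 8.2
t: 6.87
eef_pos: [0.5788, -0.0566, 0.0921]
ee_rot: [-3.14, 0.001, -2.688]
force: [-0.9, -0.4, 7.8]
width: 0.0006
gripper_force: 4.0
t: 7.28
eef_pos: [0.599, -0.0578, 0.0921]
ee_rot: [-3.14, 0.002, -2.688]
force: [-1.0, 0.6, 8.5]
width: 0.0001
gripper_force: 4.1
[-0.9654163   0.62733778  8.45225787]
```

View pics/s3.png

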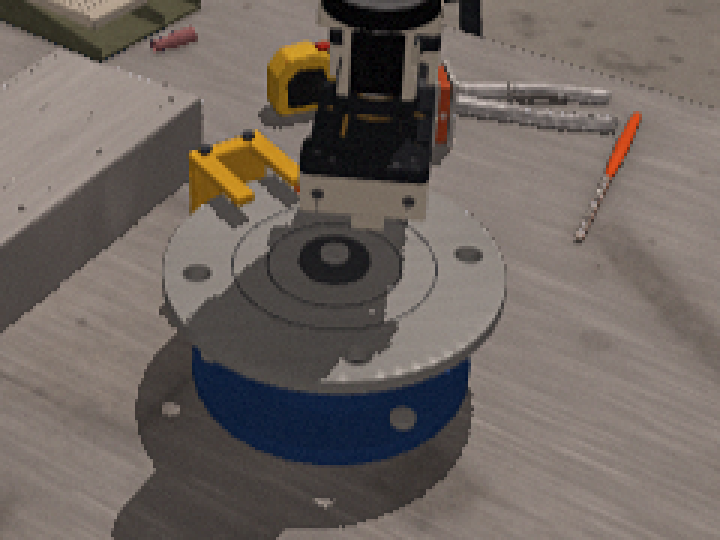

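The plain holes are now at crop (468,254), (357,354) and (197,272), with a sliver of the ring by the right prong at (298,188).

Run:
```python
from h import *
for c,k in(((468,254),90),((357,354),180),((197,272),-90)):
    p=cast("scene",np.array(c)/3.+[220,120],.092)[0]-[.591,0];print(np.hypot(*p),np.degrees(np.arctan2(p[1],p[0]))+k)
# fork from this frame too
im=cv2.imread("pics/s3.png")[::3,::3]
for c in((204,150),(248,136),(248,197)):
    p=cast("scene",np.array(c)/3.+[220,120],.112)[0]-[.591,0];print(p,np.hypot(*p),np.degrees(np.arctan2(p[1],p[0])))
```

```text
0.09256567184150259 -48.82513749044543
0.09087775045392286 311.3119138331426
0.0908985458933675 -50.01230246176769
[ 0.13546681 -0.0388819 ] 0.14093636134645296 -16.0146232731362
[ 0.12020944 -0.07256014] 0.14041112528781097 -31.11578152837731
[ 0.07510107 -0.0082465 ] 0.07555246702556104 -6.266281783635505
```

```bash
python3 -m crank '[{"dx":0.004,"dy":0.0006,"dz":0,"twist":0,"grip":-1},{"dx":0.0089,"dy":0.0017,"dz":0,"twist":0,"grip":-1},{"dx":0.0137,"dy":0.0032,"dz":0,"twist":0,"grip":-1},{"dx":0.0184,"dy":0.0051,"dz":0,"twist":0,"grip":-1},{"dx":0.022,"dy":0.007,"dz":0,"twist":0,"grip":-1}]'
python3 -m crank '[{"dx":0.0018,"dy":0.001,"dz":0,"twist":0,"grip":-1},{"dx":0.0026,"dy":0.0015,"dz":0,"twist":0,"grip":-1},{"dx":0.0026,"dy":0.0015,"dz":0,"twist":0,"grip":-1},{"dx":0.0026,"dy":0.0015,"dz":0,"twist":0,"grip":-1},{"dx":0.0026,"dy":0.0015,"dz":0,"twist":0,"grip":-1}]'
python3 -m crank '[{"dx":0,"dy":0,"dz":0.002,"twist":0,"grip":-1},{"dx":0,"dy":0,"dz":0.01,"twist":0,"grip":-1},{"dx":0,"dy":0,"dz":0.03,"twist":0,"grip":-1},{"dx":-0.02,"dy":0,"dz":0.05,"twist":0,"grip":-1},{"dx":-0.05,"dy":-0.02,"dz":0.06,"twist":0,"grip":-1}]'
python3 - <<'E'
from h import *
print(arm.get_state()["force"])
im=arm.grab_frame("scene")
cv2.imwrite("pics/s4.png",im[120:300,220:460,::-1].repeat(3,0).repeat(3,1))
E
```

```text
t: 7.75
eef_pos: [0.6214, -0.0505, 0.0921]
ee_rot: [-3.14, 0.002, -2.688]
force: [-0.2, 0.8, 7.5]
width: 0.0003
gripper_force: 3.6
t: 8.17
eef_pos: [0.6238, -0.0492, 0.0921]
ee_rot: [-3.14, 0.002, -2.688]
force: [1.0, -0.0, 7.8]
width: 0.0003
gripper_force: 3.6
t: 8.58
eef_pos: [0.5744, -0.0676, 0.1528]
ee_rot: [-3.14, 0.002, -2.687]
force: [0.2, -0.5, 0.4]
width: 0.0004
gripper_force: 0.0
[ 0.19362154 -0.45713875  0.36118592]
```

View pics/s4.png

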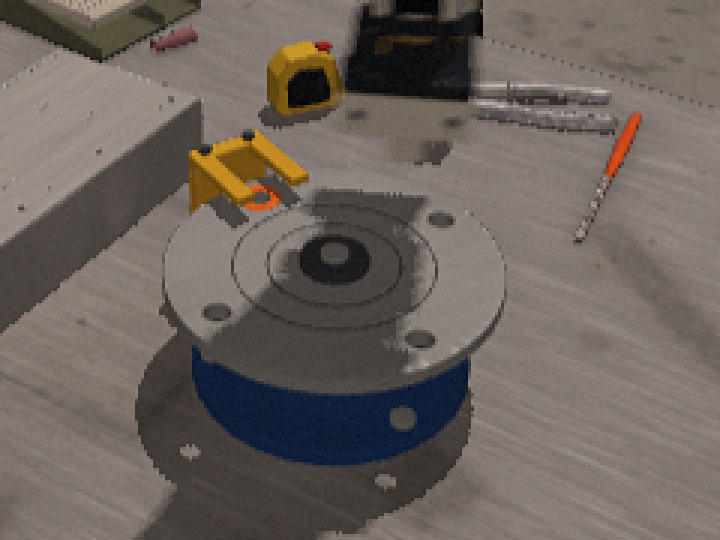

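The ring now sits between the prongs at crop (262,197), with the plain holes at (441,219), (420,339) and (217,312). Next I check the angle and that the wheel is still, after moving the hand further off.

```bash
python3 -m crank '[{"dx":-0.02,"dy":-0.02,"dz":0.01,"twist":0,"grip":-1},{"dx":-0.04,"dy":-0.05,"dz":0.02,"twist":0,"grip":-1},{"dx":-0.05,"dy":-0.08,"dz":0.03,"twist":0,"grip":-1},{"dx":-0.05,"dy":-0.1,"dz":0.03,"twist":0,"grip":-1},{"dx":-0.05,"dy":-0.1,"dz":0.03,"twist":0,"grip":-1}]'
python3 - <<'E'
from h import *
for c,k in(((441,219),90),((420,339),180),((217,312),-90)):
    p=cast("scene",np.array(c)/3.+[220,120],.092)[0]-[.591,0];print(np.hypot(*p),np.degrees(np.arctan2(p[1],p[0]))+k)
def dark(): # plain-hole blob near its seen place, in grey
    t=arm.get_state()["t"];g=cv2.cvtColor(arm.grab_frame("scene"),cv2.COLOR_RGB2GRAY);r=[]
    for x,y in((292,224),(360,233)):
        w=255.-g[y-8:y+9,x-9:x+10];w=np.clip(w-np.median(w)-15,0,None);yy,xx=np.mgrid[:17,:19]
        r+=[(w*xx).sum()/w.sum()+x-9,(w*yy).sum()/w.sum()+y-8]
    return t,np.round(r,2)
for i in range(12):
    d=dark()
    if i in(0,5,11):print(d)
print(orange("scene"),orange("side"))
E
```

```text
t: 9.05
eef_pos: [0.5215, -0.172, 0.1822]
ee_rot: [-3.141, 0.001, -2.691]
force: [-0.8, -0.0, 0.7]
width: 0.0004
gripper_force: 0.0
0.09333068768730898 -22.193270662116603
0.09183207042624623 338.15582002583267
0.09099768092651675 -22.26305621935883
(9.05, array([290.8 , 224.31, 359.21, 234.53]))
(9.3, array([290.66, 224.18, 356.96, 232.74]))
(9.6, array([290.59, 224.  , 359.1 , 234.03]))
(9.65, array([ 0.67456448, -0.03820016]), 44) (9.7, array([ 0.66882932, -0.03811187]), 15)
```

```bash
python3 -m crank '[{"dx":0,"dy":0,"dz":0,"twist":0,"grip":-1},{"dx":0,"dy":0,"dz":0,"twist":0,"grip":-1},{"dx":0,"dy":0,"dz":0,"twist":0,"grip":-1},{"dx":0,"dy":0,"dz":0,"twist":0,"grip":-1},{"dx":0,"dy":0,"dz":0,"twist":0,"grip":-1}]' | head -1
python3 - <<'E'
from h import *
def grab(): return arm.get_state()["t"],np.mean([cv2.cvtColor(arm.grab_frame("scene"),cv2.COLOR_RGB2GRAY)[205:245,272:380].astype(float) for _ in range(5)],0)
t0,a=grab()
for i in range(10):arm.grab_frame("scene")
t1,b=grab()
for x0,y0 in((8,8),(74,16)):
    A,B=[np.float32(m[y0:y0+22,x0:x0+26]) for m in(a,b)];print(t1-t0,cv2.phaseCorrelate(A,B,cv2.createHanningWindow((26,22),cv2.CV_32F)))
print(abs(a-b).max(),t0,t1,orange("scene"))
E
```

```text
t: 10.17
0.75 ((0.5558375454944837, 0.03684110193149692), 0.9989767159208839)
0.75 ((0.46414067498383105, 0.06804252508062092), 0.9942347201300256)
6.200000000000003 10.1667 10.9167 (11.1667, array([ 0.67451483, -0.03856854]), 45)
```

```bash
python3 -c "
from station import arm
print(arm.job_done())"
```

```text
the job is handed in; nothing more can be done
None
```

The faceplate was stopped by touch while still turning and carried round by friction until its orange-ringed hole lay in the fork's slot. By camera it is about 1° off the slot's middle and still, with the hand clear, and the job was handed in at about 11 s.

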